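# Close the sample canister, then show the heavier one to the code reader

## Task

Put the loose lid on the open steel canister. Then compare the two canisters by hand: lift the one that was already closed off the tray, set it back on the tray, and lift the one you have just closed. Finish holding the heavier of the two, lid on and upright, in the gripper about 4 cm above the middle of the reader's window and clear of it (do not set it down or let go), with the lighter one standing on the tray with its lid on; leave the other bench things where they are.

Things in the scene. Friction and masses are not known exactly. Their poses are not given: they have to be found in the camera images.
- tray: Fixed shallow grey plastic tray, 140 mm (its x) by 250 mm (its y), rim 12 mm high, floor 4 mm thick. Origin: centre of its underside, on the bench. The two canisters stand in it about 120 mm apart along its y. It may be on the left or on the right, turned a little.
- can_a: Plain steel canister, a straight can 53 mm across, 75 mm tall, mouth 45 mm across inside, a loose metal slug inside. Origin: centre of its underside, z up its axis. Closed at the start by lid_a. With the lid on, the knob's top is 98 mm above the underside: grip the can's side from above, 52 to 56 mm up, so that the gripper's body clears the knob.
- can_b: Plain steel canister, a straight can 53 mm across, 75 mm tall, mouth 45 mm across inside, a loose metal slug inside. Origin: centre of its underside, z up its axis. Open at the start; otherwise like can_a. Closed, either weighs 0.37 to 0.62 kg, and one of the two (sometimes can_a, sometimes can_b; it cannot be seen) is at least 0.14 kg heavier.
- lid_a: Lid seated on can_a from the start, the same as lid_b. Origin: centre of its underside.
- lid_b: Loose steel lid, 45 g, right way up on the bench on the robot's side of the reader. Plug 42 mm across, 8 mm deep, tapered at its foot; flange 51 mm across, 8 to 13 mm up; black knob 20 mm across, 13 to 31 mm up. Origin: centre of the plug's underside. It drops in with 1.5 mm play; seated, its origin is 67 mm above the can's underside, flange on the rim.
- reader: Fixed grey code reader, a flat box 130 x 130 mm and 45 mm tall that looks upward through a window. Origin: centre of its underside, on the bench. It stands on the other side from the tray.
- window (a point): Centre of the reader's 90 mm square dark glass window, on top, 45 mm above the bench; z up.
- beaker: Bystander: clear plastic beaker, 52 mm across, 70 mm tall, between the tray and the reader. Origin: its underside.
- spatula: Bystander: narrow steel lab spatula, 190 mm long and 14 mm wide, lying flat between the tray and the reader, nearer the robot. Origin: its underside.
- seal_ring: Bystander: flat black rubber ring, 44 mm across, 6 mm tall, lying on the tray between the canisters. Origin: its underside.
- mortar: Bystander: white ceramic mortar bowl, 70 mm across, 45 mm tall, far out on the left. Origin: its underside.
- jar: Bystander: closed white plastic jar, 52 mm across, 60 mm tall, far out on the right. Origin: its underside.
Things that resemble listed ones, but are neither listed nor needed, are in the scene too. There is more than one size of the reader; the job needs the largest.

How it is judged:
By the outcome, as a careful person would: the job done as asked, in the order asked, and still so for the second after the job is handed in, while the arm keeps its last pose, push and grip.
It also fails if it takes over 72 s, if anything falls off the work surface, if the arm or the gripper's body presses on something with over 40 N, if the wrist force passes 120 N, or if a joint passes its speed limit or range.

## Robot

A 6-joint arm with a two-finger parallel gripper is mounted at the origin on the work surface. World frame = base frame: x ahead of the robot, y to its left, z up, the work surface at z = 0. Lengths are in m, angles in rad, forces in N, time in s.
With the tool pointing down it reaches from about 0.35 to 0.725 m from the base axis. Payload 4.3 kg.
Tool frame: the origin (TCP) lies at the very end of the fingers, on their centre line; the grasp point (between the pads) lies 19 mm behind it; z points along the fingers, y is the line along which they close (so a half turn about z gives the same grasp; the last joint's range is limited). The gripper opens to 85 mm and grips with 20 to 120 N. Pads are 22 mm wide; open, the fingers measure 114 mm over their backs; the gripper's body (76 mm by 85 mm) begins 54 mm behind the grasp point. The pads swing forward as they close: fully open they stand 13 mm farther back than shut.
Start: joints at [1.092, 0.377, 0.081, 1.274, 0, 1.46], TCP at [0.207, 0.536, 0.231] pointing down, gripper open.
Joint ranges: [-2.72, 2.72], [-0.84, 1.66], [-1.02, 1.22], [-1.77, 2.12], [-1.37, 1.28], [-3.14, 3.14]. Speed limits (rad/s): [2.57, 2.57, 3.14, 3.14, 3.14, 3.14].

## Interface

Orientations are given as a 3x3 rotation matrix whose columns are the frame's x, y, z axes.
In Python, from plant import get_state, get_image, close_job gives the robot as it stands.
- The arm moves only by the shell command python3 -m jog 'ROWS'. ROWS is a JSON object whose one key "steps" holds one flat list of numbers, 7 for each row, row after row: the shift along the world's x, y, z in m, then the turn, a rotation vector about the world's x, y, z in rad, then the closure, from 0 (fully open) to 1 (shut). A call has exactly 10 rows; each row shifts and turns the commanded pose from where the row before left it; what a row does not reach is not made up. A row lasts 1/12 s, in which the tool goes at most 41.7 mm and 7.16 degrees, less where a joint would pass 70% of its speed; a pose out of reach is approached as far as the arm can. A call is refused whole if a number of a shift passes 0.0417 or a number of a turn 0.125, either way. A call with a gripper value outside its range is refused whole. The fingers move at their own pace and stop on an object; the grip force is fixed at half the most. Time passes only in rows, so rows that do not move let the fingers close, or fill a call up. It gives the time, the measured TCP pose, the force, the opening and the grip force at its end, in the units of the state.
- get_state(): the state, without advancing time (a new reading comes with each control period).
- get_image(name): name is "scene" or "top"; returns a dict with "image" (420x560x3 uint8, red, green, blue), "z_map" (420x560 float32, m along the optical axis (not along the pixel's ray), 0 where there is no reading), "fovy" (degrees; the focal length in pixels is half the picture's height over the tangent of half this angle, whatever the lens; pixels are square), "cx", "cy" (the principal point, pixels), "position" and "attitude" of the camera in the world. Camera axes: x right, y down, z forward; pixel columns grow to the right and rows downward; lengths in m; the calibration is good to about 2 mm. A picture is of the moment at which its call begins.
- close_job(): hands the job in; it is judged then, once.
The state is a dict: "t": time; "qpos": joint angles; "qd": joint speeds; "effort": joint torques, N m; "ee_pos": TCP position; "tool_rot": TCP orientation; "contact_force": force on the tool from outside, world axes, zero at the start; "ft_torque": the same for the moment, N m; "width": finger opening in m; "grasp_force": force on a finger pad.
Only numpy, scipy, OpenCV 4.12 (cv2) and the standard library are available. Lean on these libraries where they do the work, as an engineer would, in place of code of your own. Each camera call takes 0.05 s, during which the arm holds its last target. There are 200 camera calls.

## Working session

There is one attempt and no reset: what is moved stays moved. The work goes in short steps, Python scripts to look and compute and a shell command to move; the robot and the scene stay as the last step left them, time stands still between calls to the robot, and variables do not carry over. Pictures are saved under pics/ and viewed, at most 10 in all, crops included, and the job is handed in when it is done.

```bash
mkdir -p pics; ls
cat > h.py <<'E'
import numpy as np, cv2
from plant import get_state, get_image
def K(d):
    h=d["image"].shape[0]; return h/2/np.tan(np.radians(d["fovy"])/2)
def pts(d):
    z=d["z_map"]; f=K(d); v,u=np.mgrid[:z.shape[0],:z.shape[1]]
    c=np.stack([(u-d["cx"])/f*z,(v-d["cy"])/f*z,z],-1)
    return c@np.array(d["attitude"]).T+np.array(d["position"])
def ray(d,u,v,h):
    f=K(d); r=np.array(d["attitude"])@np.array([(u-d["cx"])/f,(v-d["cy"])/f,1]); p=np.array(d["position"])
    return p+r*(h-p[2])/r[2]
E
python3 - <<'E'
from h import *
for n in("scene","top"):
    d=get_image(n); cv2.imwrite(f"pics/{n}0.png",cv2.resize(d["image"][...,::-1],(800,600)))
    np.savez(n+"0.npz",**d); print(n,d["fovy"],d["cx"],d["cy"],d["position"],d["attitude"])
s=get_state(); print({k:np.round(v,3) for k,v in s.items()})
E
```

```text
pics
scene 42.64687400792559 275.4340885969222 209.88127982455876 [1.39548088 0.79532849 0.87149366] [[-0.68089982  0.41142694 -0.60589051]
 [ 0.73233031  0.37318733 -0.56958189]
 [-0.00823067 -0.83154019 -0.5554036 ]]
top 51.153238043917455 281.3331002186732 208.04736642613557 [ 0.3866498  -0.02068913  1.13972631] [[-0.01868189 -0.99167667  0.12739065]
 [-0.99971961  0.02038174  0.01205307]
 [-0.0145492  -0.12712976 -0.99177938]]
{'t': np.float64(0.1), 'qpos': array([1.092, 0.378, 0.08 , 1.274, 0.   , 1.46 ]), 'qd': array([ 0.   , -0.001,  0.003, -0.   ,  0.001,  0.001]), 'effort': array([ 1.0000e-03, -4.6470e+01,  2.7058e+01,  1.2000e-02, -0.0000e+00,
        0.0000e+00]), 'ee_pos': array([0.207, 0.536, 0.23 ]), 'tool_rot': array([[-0.933,  0.36 , -0.001],
       [ 0.36 ,  0.933, -0.002],
       [ 0.   , -0.002, -1.   ]]), 'contact_force': array([-0.045, -0.168,  0.59 ]), 'ft_torque': array([-0.051,  0.051,  0.026]), 'grasp_force': np.float64(0.0), 'width': np.float64(0.086)}
```

View pics/top0.png

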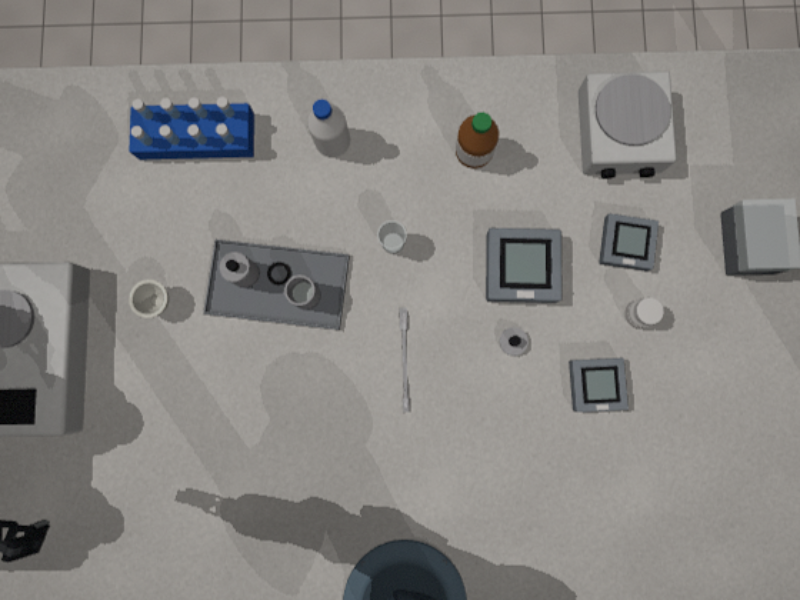

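View pics/scene0.png

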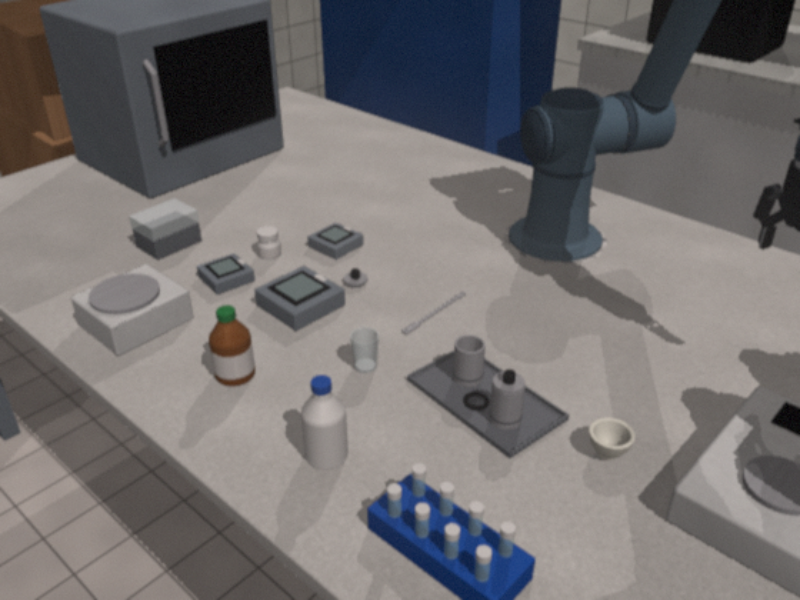

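The top view (800x600) shows the tray at (278,285): closed can_a at (233,266) with a knob, open can_b at (300,290), and the ring at (279,273). The loose lid is at (515,342), the beaker at (392,237) and the spatula at (405,360).

There are three reader candidates: (525,265), (630,242) and (600,385). The one at (525,265) is the largest, and the lid lies on its robot side. I'll confirm it in a crop and measure.

```bash
cat >> h.py <<'E'
def load(n): return dict(np.load(n,allow_pickle=True))
def blob(d,mask,box):  # box u0,u1,v0,v1 in 560x420; biggest contour
    m=np.zeros(mask.shape,np.uint8); u0,u1,v0,v1=box; m[v0:v1,u0:u1]=mask[v0:v1,u0:u1]*255
    n,l,s,c=cv2.connectedComponentsWithStats(m); i=1+np.argmax(s[1:,4]); return c[i],s[i]
def tri(da,a,db,b):
    A=[];B=[]
    for d,(u,v) in((da,a),(db,b)):
        f=K(d); r=np.array(d["attitude"])@np.array([(u-d["cx"])/f,(v-d["cy"])/f,1]); r/=np.linalg.norm(r)
        P=np.eye(3)-np.outer(r,r); A.append(P);B.append(P@np.array(d["position"]))
    A=np.vstack(A);B=np.hstack(B);x=np.linalg.lstsq(A,B,rcond=None)[0]; return x,np.linalg.norm(A@x-B)
E
python3 - <<'E'
from h import *
T=load("top0.npz");S=load("scene0.npz")
s=1.4286
def bx(u,v,r): return [int(x) for x in((u-r)/s,(u+r)/s,(v-r)/s,(v+r)/s)]
gT=T["image"].max(2);gS=S["image"].max(2)
for n,a,b in(("lid knob",(515,342,14),(355,273,12)),("canA knob",(233,266,14),(509,377,12))):
    ca,sa=blob(T,gT<60,bx(*a)); cb,sb=blob(S,gS<60,bx(*b))
    x,e=tri(T,ca,S,cb); print(n,ca,sa,cb,sb,np.round(x,4),round(e,4))
PT=pts(T);PS=pts(S)
def reg(P,lo,hi,zl,zh,n):
    m=(P[...,0]>lo[0])&(P[...,0]<hi[0])&(P[...,1]>lo[1])&(P[...,1]<hi[1])&(P[...,2]>zl)&(P[...,2]<zh)
    p=P[m]; 
    if len(p)<5: print(n,len(p));return
    c,r=cv2.minEnclosingCircle(p[:,:2].astype(np.float32)); print(n,len(p),"med",np.round(np.median(p,0),4),"circ",np.round(c,4),round(r,4),"rect",cv2.minAreaRect(p[:,:2].astype(np.float32)))
for q,nm in((PT,"T"),(PS,"S")):
    for n,(u,v) in dict(canA=(233,266),canB=(300,290),win=(525,265),lid=(515,342),beaker=(392,237),tray=(255,300)).items():
        c=ray(T,u/s,v/s,.05)[:2]
        zz=dict(canA=(.072,.09),canB=(.06,.09),win=(.035,.055),lid=(.006,.018),beaker=(.06,.08),tray=(.009,.02))[n]
        r=.12 if n in("win",) else .2 if n=="tray" else .05
        reg(q,c-r,c+r,*zz,nm+" "+n)
# dark window frame, tray mask
c,st=blob(T,gT<60,bx(525,265,50)); print("window frame",c,st,ray(T,*c,.045))
c,st=blob(S,gS<60,bx(299,288,40)); print("window S",c,st,ray(S,*c,.045))
cr=T["image"][130:310,325:490,::-1]; cv2.imwrite("pics/crop1.png",cv2.resize(cr,None,fx=3,fy=3,interpolation=cv2.INTER_CUBIC))
E
```

```text
lid knob [360.08333333 238.14583333] [356 235   9   7  48] [248.07407407 191.59259259] [246 189   5   6  27] [ 0.4493 -0.2061  0.02  ] 0.0002
canA knob [162.5 185.5] [158 182  10   8  60] [355.73770492 263.90163934] [352 260   8   9  61] [0.5829 0.2801 0.091 ] 0.0006
T canA 305 med [0.5775 0.275  0.0834] circ [0.5805 0.2791] 0.0265 rect ((0.580803394317627, 0.2789110541343689), (0.05083209648728371, 0.05105351284146309), 28.094749450683594)
T canB 163 med [0.5384 0.1667 0.0774] circ [0.5384 0.1675] 0.0268 rect ((0.5385764241218567, 0.1672743707895279), (0.053101882338523865, 0.049946997314691544), 44.785011291503906)
T win 2571 med [ 0.5812 -0.2249  0.044 ] circ [ 0.5822 -0.2255] 0.0897 rect ((0.5830160975456238, -0.2256203293800354), (0.1275324523448944, 0.13016541302204132), 87.7531509399414)
T lid 255 med [ 0.4453 -0.2033  0.013 ] circ [ 0.4377 -0.2048] 0.0525 rect ((0.4377453327178955, -0.20481456816196442), (0.07929682731628418, 0.06837228685617447), 77.97154235839844)
T beaker 105 med [0.6388 0.0081 0.0688] circ [0.634  0.0087] 0.0259 rect ((0.633813738822937, 0.008303500711917
[... 821 characters left out ...]
 ] circ [ 0.4364 -0.2002] 0.0406 rect ((0.4396216869354248, -0.19933873414993286), (0.05090169236063957, 0.07129617035388947), 75.02660369873047)
S beaker 156 med [0.6378 0.0099 0.0666] circ [0.6357 0.0097] 0.0295 rect ((0.6366322636604309, 0.008341100066900253), (0.055826395750045776, 0.05087761580944061), 72.89445495605469)
S tray 726 med [0.5774 0.2698 0.0119] circ [0.566  0.2701] 0.1851 rect ((0.5692567825317383, 0.27204135060310364), (0.3513924181461334, 0.14599080383777618), 83.373779296875)
window frame [367.41409692 184.36343612] [350 167  36  35 454] [ 0.58309779 -0.22592266  0.045     ]
window S [207.29661017 205.63559322] [188 198  42  16 118] [ 0.60655717 -0.2084177   0.045     ]
```

View pics/crop1.png

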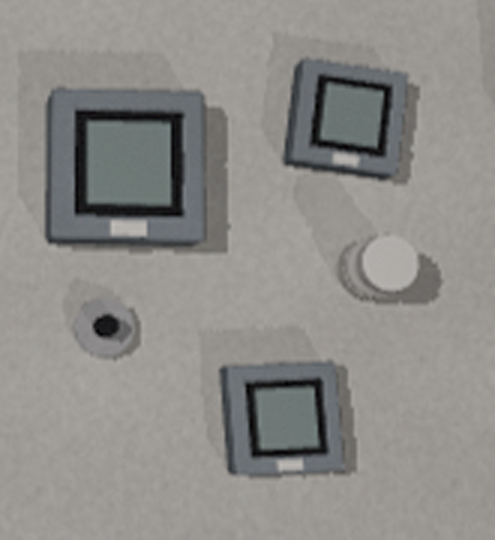

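The crop confirms it: the reader at (130,165) in the crop is clearly the largest and measures 130 mm. The lid is at (105,325), on its robot side. Measured heights agree with the text: rim 0.078, knob middle 0.020, reader top 0.044.

The two cameras differ by about 3 mm, so I'll centre can_b and the lid by touch. First I move above can_b.

```bash
python3 -m jog '{"steps":[0.024,-0.0265,0,0,0,0,0, 0.024,-0.0265,0,0,0,0,0, 0.024,-0.0265,0,0,0,0,0, 0.024,-0.0265,0,0,0,0,0, 0.024,-0.0265,0,0,0,0,0, 0.024,-0.0265,0,0,0,0,0, 0.024,-0.0265,0,0,0,0,0, 0.024,-0.0265,0,0,0,0,0, 0.024,-0.0265,0,0,0,0,0, 0.024,-0.0265,0,0,0,0,0]}'
python3 -m jog '{"steps":[0.024,-0.0265,0,0,0,0,0, 0.024,-0.0265,0,0,0,0,0, 0.024,-0.0265,0,0,0,0,0, 0.022,-0.023,0,0,0,0,0, 0,0,-0.02,0,0,0,0, 0,0,-0.02,0,0,0,0, 0,0,-0.02,0,0,0,0, 0,0,-0.02,0,0,0,0, 0,0,-0.02,0,0,0,0, 0,0,-0.01,0,0,0,0]}'
```

```text
t: 0.93
ee_pos: [0.4479, 0.2698, 0.2309]
tool_rot: [[-0.933, 0.36, -0.001], [0.36, 0.933, -0.0], [0.001, -0.0, -1.0]]
contact_force: [0.9, 0.5, 0.0]
width: 0.0856
grasp_force: 0.0
t: 1.77
ee_pos: [0.5393, 0.1684, 0.1183]
tool_rot: [[-0.933, 0.361, -0.005], [0.361, 0.933, -0.001], [0.004, -0.002, -1.0]]
contact_force: [0.4, -0.8, -0.2]
width: 0.0853
grasp_force: 0.0
```

```bash
python3 -m jog '{"steps":[0,0,-0.02,0,0,0,0, 0,0,-0.02,0,0,0,0, 0,0,-0.02,0,0,0,0, 0,0,-0.014,0,0,0,0, 0,0,0,0,0,0,0, 0,0,0,0,0,0,0.5, 0,0,0,0,0,0,0.5, 0,0,0,0,0,0,0.5, 0,0,0,0,0,0,0.5, 0,0,0,0,0,0,0.5]}'
```

```text
t: 2.6
ee_pos: [0.5425, 0.1688, 0.0492]
tool_rot: [[-0.933, 0.361, 0.003], [0.361, 0.933, 0.0], [-0.003, 0.001, -1.0]]
contact_force: [-1.8, -1.1, 6.2]
width: 0.0519
grasp_force: 62.7
```

```bash
python3 -m jog '{"steps":[0,0,0,0,0,0,0, 0,0,0,0,0,0,0, 0,0,0,0,0,0,0, 0,0,0,0,0,-0.1,0, 0,0,0,0,0,-0.12,0, 0,0,0,0,0,-0.12,0, 0,0,0,0,0,-0.12,0, 0,0,0,0,0,-0.12,0, 0,0,0,0,0,-0.12,0, 0,0,0,0,0,-0.12,0]}'
python3 -m jog '{"steps":[0,0,0,0,0,-0.12,0, 0,0,0,0,0,-0.12,0, 0,0,0,0,0,-0.12,0, 0,0,0,0,0,-0.12,0, 0,0,0,0,0,-0.12,0, 0,0,0,0,0,-0.12,0, 0,0,0,0,0,0,0.5, 0,0,0,0,0,0,0.5, 0,0,0,0,0,0,0.5, 0,0,0,0,0,0,0.5]}'
python3 -m jog '{"steps":[0,0,0,0,0,0,0.5, 0,0,0,0,0,0,0.5, 0,0,0,0,0,0,0.5, 0,0,0,0,0,0,0, 0,0,0,0,0,0,0, 0,0,0,0,0,0,0, 0,0,0,0,0,0,0, 0,0,0.02,0,0,0,0, 0,0,0.02,0,0,0,0, 0,0,0.02,0,0,0,0]}'
```

```text
t: 3.43
ee_pos: [0.5413, 0.169, 0.0473]
tool_rot: [[-0.367, 0.93, 0.0], [0.93, 0.367, 0.0], [0.0, 0.0, -1.0]]
contact_force: [0.5, -0.2, -1.2]
width: 0.0847
grasp_force: 0.0
t: 4.27
ee_pos: [0.5409, 0.1691, 0.0477]
tool_rot: [[0.33, 0.944, -0.0], [0.944, -0.33, 0.001], [0.0, -0.001, -1.0]]
contact_force: [-2.8, -0.3, 5.0]
width: 0.0515
grasp_force: 62.4
t: 5.1
ee_pos: [0.5408, 0.1687, 0.1075]
tool_rot: [[0.332, 0.943, -0.001], [0.943, -0.332, -0.0], [-0.001, -0.001, -1.0]]
contact_force: [1.6, 0.8, -0.2]
width: 0.0851
grasp_force: 0.0
```

```bash
python3 -m jog '{"steps":[-0.0083,-0.034,0,0,0,-0.04,0, -0.0083,-0.034,0,0,0,-0.04,0, -0.0083,-0.034,0,0,0,-0.04,0, -0.0083,-0.034,0,0,0,-0.04,0, -0.0083,-0.034,0,0,0,-0.04,0, -0.0083,-0.034,0,0,0,-0.04,0, -0.0083,-0.034,0,0,0,-0.04,0, -0.0083,-0.034,0,0,0,-0.04,0, -0.0083,-0.034,0,0,0,-0.04,0, -0.0083,-0.034,0,0,0,-0.04,0]}'
python3 -m jog '{"steps":[-0.0087,-0.0345,0,0,0,-0.04,0, 0,0,0,0,0,0,0, 0,0,-0.015,0,0,0,0, 0,0,-0.015,0,0,0,0, 0,0,-0.015,0,0,0,0, 0,0,-0.015,0,0,0,0, 0,0,-0.01,0,0,0,0, 0,0,0,0,0,0,0, 0,0,0,0,0,0,0, 0,0,0,0,0,0,0]}'
```

```text
t: 5.93
ee_pos: [0.4577, -0.1729, 0.1074]
tool_rot: [[0.674, 0.739, 0.001], [0.739, -0.674, -0.0], [0.0, 0.001, -1.0]]
contact_force: [0.8, -0.5, 0.2]
width: 0.0855
grasp_force: 0.0
t: 6.77
ee_pos: [0.4502, -0.2058, 0.038]
tool_rot: [[0.702, 0.713, 0.001], [0.713, -0.702, -0.001], [0.0, 0.001, -1.0]]
contact_force: [0.4, -0.9, 0.4]
width: 0.0853
grasp_force: 0.0
```

```bash
python3 -m jog '{"steps":[0,0,-0.012,0,0,0,0, 0,0,-0.0115,0,0,0,0, 0,0,0,0,0,0,0, 0,0,0,0,0,0,0, 0,0,0,0,0,0,0.9, 0,0,0,0,0,0,0.9, 0,0,0,0,0,0,0.9, 0,0,0,0,0,0,0.9, 0,0,0,0,0,0,0.9, 0,0,0,0,0,0,0.9]}'
```

```text
t: 7.6
ee_pos: [0.4498, -0.2057, 0.0143]
tool_rot: [[0.702, 0.712, 0.001], [0.712, -0.702, -0.0], [0.0, 0.001, -1.0]]
contact_force: [-0.8, 0.8, 2.5]
width: 0.0172
grasp_force: 58.5
```

```bash
python3 -m jog '{"steps":[0,0,0,0,0,0,0, 0,0,0,0,0,0,0, 0,0,0,0,0,0,0, 0,0,0,0,0,0,0, 0,0,0,0,0,0.12,0, 0,0,0,0,0,0.12,0, 0,0,0,0,0,0.12,0, 0,0,0,0,0,0.12,0, 0,0,0,0,0,0.12,0, 0,0,0,0,0,0.12,0]}'
python3 -m jog '{"steps":[0,0,0,0,0,0.12,0, 0,0,0,0,0,0.12,0, 0,0,0,0,0,0.12,0, 0,0,0,0,0,0.12,0, 0,0,0,0,0,0.12,0, 0,0,0,0,0,0.12,0, 0,0,0,0,0,0.12,0, 0,0,0,0,0,0,0, 0,0,0,0,0,0,0.9, 0,0,0,0,0,0,0.9]}'
python3 -m jog '{"steps":[0,0,0,0,0,0,0.9, 0,0,0,0,0,0,0.9, 0,0,0,0,0,0,0.9, 0,0,0,0,0,0,0.9, 0,0,0.02,0,0,0,0.9, 0,0,0.02,0,0,0,0.9, 0,0,0.02,0,0,0,0.9, 0,0,0.02,0,0,0,0.9, 0,0,0.02,0,0,0,0.9, 0,0,0.02,0,0,0,0.9]}'
python3 - <<'E'
from h import *
d=get_image("scene"); np.savez("s1.npz",**d); s=get_state(); print(s["ee_pos"],s["contact_force"],s["qpos"])
cv2.imwrite("pics/s1.png",cv2.resize(d["image"][90:260,170:340,::-1],(600,600),interpolation=cv2.INTER_CUBIC))
E
```

```text
t: 8.43
ee_pos: [0.4495, -0.2056, 0.0137]
tool_rot: [[0.052, 0.999, -0.0], [0.999, -0.052, 0.0], [0.0, -0.0, -1.0]]
contact_force: [0.3, -0.2, -0.0]
width: 0.0854
grasp_force: 0.0
t: 9.27
ee_pos: [0.4496, -0.2056, 0.0138]
tool_rot: [[-0.703, 0.711, -0.0], [0.711, 0.703, 0.0], [0.0, 0.0, -1.0]]
contact_force: [-0.2, -0.2, 0.4]
width: 0.0639
grasp_force: 0.0
t: 10.1
ee_pos: [0.4493, -0.2054, 0.1347]
tool_rot: [[-0.704, 0.71, -0.0], [0.71, 0.704, 0.0], [0.0, 0.0, -1.0]]
contact_force: [0.8, 0.9, -0.7]
width: 0.0176
grasp_force: 58.6
[ 0.45149416 -0.20676274  0.13860995] [ 1.02523057 -0.35824595  1.91480692] [-5.57321021e-01  2.65375975e-01 -3.23972110e-01  9.75671785e-01
  8.82561133e-05  2.31783098e-01]
```

View pics/s1.png

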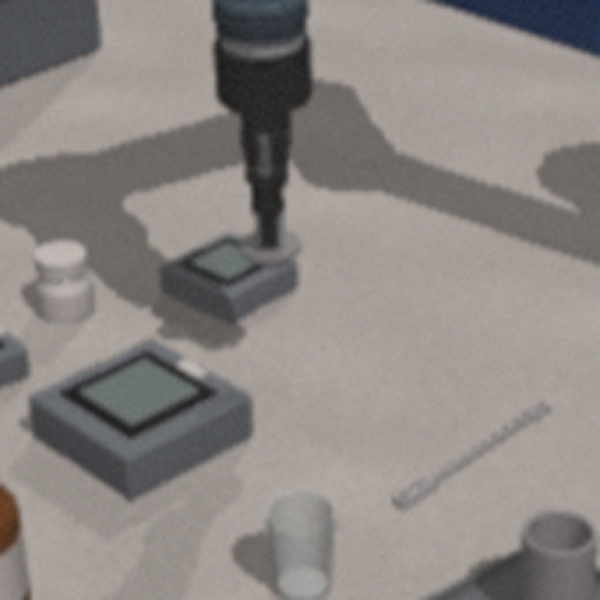

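The crop shows the lid level in the fingers at (268,245). Next I carry it over can_b.

```bash
python3 -m jog '{"steps":[0.0083,0.034,0,0,0,0,0.9, 0.0083,0.034,0,0,0,0,0.9, 0.0083,0.034,0,0,0,0,0.9, 0.0083,0.034,0,0,0,0,0.9, 0.0083,0.034,0,0,0,0,0.9, 0.0083,0.034,0,0,0,0,0.9, 0.0083,0.034,0,0,0,0,0.9, 0.0083,0.034,0,0,0,0,0.9, 0.0083,0.034,0,0,0,0,0.9, 0.0083,0.034,0,0,0,0,0.9]}'
python3 -m jog '{"steps":[0.0087,0.0345,0,0,0,0,0.9, 0,0,0,0,0,0,0.9, 0,0,0,0,0,0,0.9, 0,0,-0.01,0,0,0,0.9, 0,0,-0.01,0,0,0,0.9, 0,0,-0.01,0,0,0,0.9, 0,0,0,0,0,0,0.9, 0,0,0,0,0,0,0.9, 0,0,0,0,0,0,0.9, 0,0,0,0,0,0,0.9]}'
```

```text
t: 10.98
ee_pos: [0.5325, 0.1361, 0.1334]
tool_rot: [[-0.705, 0.71, -0.0], [0.71, 0.705, -0.0], [0.0, -0.0, -1.0]]
contact_force: [0.7, -0.7, -0.6]
width: 0.0174
grasp_force: 58.7
t: 11.82
ee_pos: [0.5416, 0.1685, 0.1042]
tool_rot: [[-0.704, 0.71, 0.001], [0.71, 0.704, 0.0], [-0.0, 0.001, -1.0]]
contact_force: [0.2, -0.4, 0.7]
width: 0.0174
grasp_force: 58.8
```

```bash
python3 -m jog '{"steps":[0,0,-0.004,0,0,0,0.9, 0,0,-0.003,0,0,0,0.9, 0,0,-0.002,0,0,0,0.9, 0,0,-0.002,0,0,0,0.9, 0,0,-0.001,0,0,0,0.9, 0,0,-0.001,0,0,0,0.9, 0,0,-0.001,0,0,0,0.9, 0,0,-0.001,0,0,0,0.9, 0,0,0,0,0,0,0.9, 0,0,0,0,0,0,0.9]}'
```

```text
t: 12.65
ee_pos: [0.541, 0.169, 0.0888]
tool_rot: [[-0.705, 0.709, -0.001], [0.709, 0.705, 0.0], [0.001, -0.0, -1.0]]
contact_force: [-0.4, 0.4, 0.3]
width: 0.0174
grasp_force: 58.8
```

```bash
python3 -m jog '{"steps":[0,0,-0.001,0,0,0,0.9, 0,0,-0.001,0,0,0,0.9, 0,0,-0.001,0,0,0,0.9, 0,0,-0.0005,0,0,0,0.9, 0,0,0,0,0,0,0.9, 0,0,0,0,0,0,0.9, 0,0,0,0,0,0,0.9, 0,0,0,0,0,0,0.9, 0,0,0,0,0,0,0.9, 0,0,0,0,0,0,0.9]}'
```

```text
t: 13.48
ee_pos: [0.5412, 0.1689, 0.0853]
tool_rot: [[-0.705, 0.709, -0.0], [0.709, 0.705, 0.0], [0.0, -0.0, -1.0]]
contact_force: [-0.8, 1.0, 0.4]
width: 0.0174
grasp_force: 58.8
```

```bash
python3 -m jog '{"steps":[0,0,0,0,0,0,0, 0,0,0,0,0,0,0, 0,0,0,0,0,0,0, 0,0,0.02,0,0,0,0, 0,0,0.02,0,0,0,0, 0,0,0.02,0,0,0,0, 0,0,0.02,0,0,0,0, 0,0,0.02,0,0,0,0, 0,0,0.02,0,0,0,0, 0.0083,0.0223,0,0,0,0,0]}'
python3 -m jog '{"steps":[0.0083,0.0223,0,0,0,0,0, 0.0083,0.0223,0,0,0,0,0, 0.0083,0.0223,0,0,0,0,0, 0.0083,0.0225,0,0,0,0,0, 0,0,0,0,0,0,0, 0,0,0,0,0,0,0, 0,0,0,0,0,0,0, 0,0,0,0,0,0,0, 0,0,0,0,0,0,0, 0,0,0,0,0,0,0]}'
python3 - <<'E'
from h import *
o=[]
S=get_image("scene");T=get_image("top")
a=cv2.resize(S["image"][220:330,280:410,::-1],(400,338),interpolation=cv2.INTER_CUBIC)
b=cv2.resize(T["image"][150:260,130:260,::-1],(400,338),interpolation=cv2.INTER_CUBIC)
cv2.imwrite("pics/s2.png",np.hstack([a,b]))
P=pts(S); m=(np.hypot(P[...,0]-.541,P[...,1]-.169)<.035)&(P[...,2]>.06)&(P[...,2]<.12)
z=P[m][:,2]; print("canB heights",np.histogram(z,np.arange(.06,.121,.005)))
m=(np.hypot(P[...,0]-.582,P[...,1]-.280)<.035)&(P[...,2]>.06)&(P[...,2]<.12); print(np.histogram(P[m][:,2],np.arange(.06,.121,.005))[0])
E
```

```text
t: 14.32
ee_pos: [0.5515, 0.1891, 0.2104]
tool_rot: [[-0.702, 0.712, 0.007], [0.712, 0.702, -0.001], [-0.005, 0.005, -1.0]]
contact_force: [1.3, 1.1, -0.5]
width: 0.0856
grasp_force: 0.0
t: 15.15
ee_pos: [0.5827, 0.2797, 0.2056]
tool_rot: [[-0.704, 0.71, 0.0], [0.71, 0.704, -0.0], [-0.0, 0.0, -1.0]]
contact_force: [-0.4, -1.0, -0.8]
width: 0.0856
grasp_force: 0.0
canB heights (array([ 31,  36,  38,  37, 128,  53,  12,  19,  28,   1,   0,   0]), array([0.06 , 0.065, 0.07 , 0.075, 0.08 , 0.085, 0.09 , 0.095, 0.1  ,
       0.105, 0.11 , 0.115, 0.12 ]))
[ 41  37  45  47 151  70  16  20  37   0   0   0]
```

View pics/s2.png

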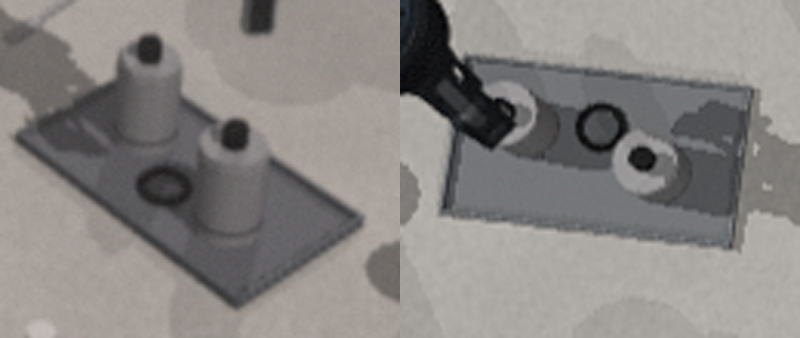

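The left crop shows both cans closed, knobs at (150,48) and (236,133). The right crop shows the flange on can_b seated level, with the same height profile as can_a. Next is can_a.

```bash
python3 -m jog '{"steps":[0,0,-0.025,0,0,0,0, 0,0,-0.025,0,0,0,0, 0,0,-0.025,0,0,0,0, 0,0,-0.025,0,0,0,0, 0,0,-0.02,0,0,0,0, 0,0,-0.02,0,0,0,0, 0,0,-0.015,0,0,0,0, 0,0,-0.012,0,0,0,0, 0,0,0,0,0,0,0, 0,0,0,0,0,0,0]}'
python3 -m jog '{"steps":[0,0,0,0,0,0,0.5, 0,0,0,0,0,0,0.5, 0,0,0,0,0,0,0.5, 0,0,0,0,0,0,0.5, 0,0,0,0,0,0,0.5, 0,0,0,0,0,0,0.5, 0,0,0,0,0,0,0.5, 0,0,0,0,0,0,0.5, 0,0,0,0,0,0,0.5, 0,0,0,0,0,0,0.5]}'
```

```text
t: 16.08
ee_pos: [0.5821, 0.2801, 0.0378]
tool_rot: [[-0.705, 0.71, -0.002], [0.71, 0.705, -0.001], [0.001, -0.002, -1.0]]
contact_force: [-0.1, 0.6, -0.0]
width: 0.0853
grasp_force: 0.0
t: 16.92
ee_pos: [0.5836, 0.2805, 0.0401]
tool_rot: [[-0.705, 0.71, 0.002], [0.71, 0.705, 0.0], [-0.002, 0.002, -1.0]]
contact_force: [-1.9, -1.4, 5.8]
width: 0.051
grasp_force: 63.8
```

```bash
python3 -m jog '{"steps":[0,0,0.005,0,0,0,0.5, 0,0,0.01,0,0,0,0.5, 0,0,0.015,0,0,0,0.5, 0,0,0.015,0,0,0,0.5, 0,0,0.01,0,0,0,0.5, 0,0,0.005,0,0,0,0.5, 0,0,0,0,0,0,0.5, 0,0,0,0,0,0,0.5, 0,0,0,0,0,0,0.5, 0,0,0,0,0,0,0.5]}'
cat > w.py <<'E'
from h import *
F=[]
for i in range(16):
    get_image("top"); s=get_state(); F.append(np.r_[s["contact_force"],s["effort"][1:4],s["ft_torque"]])
F=np.array(F); print("mean",F.mean(0).round(3),"sem",(F.std(0)/4).round(3),s["t"],s["ee_pos"],s["width"],s["grasp_force"])
E
python3 w.py
```

```text
t: 17.75
ee_pos: [0.5819, 0.2803, 0.0971]
tool_rot: [[-0.705, 0.71, -0.002], [0.71, 0.705, -0.001], [0.001, -0.002, -1.0]]
contact_force: [-0.0, -0.6, -5.9]
width: 0.0513
grasp_force: 63.8
mean [ 3.1100e-01  9.8000e-02 -5.6720e+00 -5.8311e+01  2.7768e+01  1.3000e-02
 -0.0000e+00 -5.0000e-03  9.0000e-03] sem [0.118 0.096 0.119 0.017 0.009 0.002 0.006 0.009 0.008] 18.55 [0.58283872 0.28058254 0.09839177] 0.05099907760292003 63.76077838292986
```

can_a reads about 5.7 N (0.58 kg). I set it back and move to can_b.

```bash
python3 -m jog '{"steps":[0,0,-0.015,0,0,0,0.5, 0,0,-0.015,0,0,0,0.5, 0,0,-0.012,0,0,0,0.5, 0,0,-0.008,0,0,0,0.5, 0,0,-0.004,0,0,0,0.5, 0,0,-0.003,0,0,0,0.5, 0,0,-0.002,0,0,0,0.5, 0,0,-0.001,0,0,0,0.5, 0,0,0,0,0,0,0.5, 0,0,0,0,0,0,0.5]}'
```

```text
t: 19.38
ee_pos: [0.5829, 0.2806, 0.0401]
tool_rot: [[-0.705, 0.709, 0.001], [0.709, 0.705, 0.0], [-0.001, 0.001, -1.0]]
contact_force: [-4.8, -2.9, 4.5]
width: 0.0512
grasp_force: 64.4
```

```bash
python3 -m jog '{"steps":[0,0,0,0,0,0,0.25, 0,0,0,0,0,0,0, 0,0,0,0,0,0,0, 0,0,0,0,0,0,0, 0,0,0.01,0,0,0,0, 0,0,0.02,0,0,0,0, 0,0,0.025,0,0,0,0, 0,0,0.025,0,0,0,0, 0,0,0.025,0,0,0,0, 0,0,0.025,0,0,0,0]}'
python3 -m jog '{"steps":[-0.0083,-0.0223,0,0,0,0,0, -0.0083,-0.0223,0,0,0,0,0, -0.0083,-0.0223,0,0,0,0,0, -0.0083,-0.0223,0,0,0,0,0, -0.0083,-0.0225,0,0,0,0,0, 0,0,0,0,0,0,0, 0,0,-0.02,0,0,0,0, 0,0,-0.02,0,0,0,0, 0,0,-0.02,0,0,0,0, 0,0,-0.02,0,0,0,0]}'
python3 -m jog '{"steps":[0,0,-0.02,0,0,0,0, 0,0,-0.02,0,0,0,0, 0,0,-0.01,0,0,0,0, 0,0,0,0,0,0,0, 0,0,0,0,0,0,0.5, 0,0,0,0,0,0,0.5, 0,0,0,0,0,0,0.5, 0,0,0,0,0,0,0.5, 0,0,0,0,0,0,0.5, 0,0,0,0,0,0,0.5]}'
```

```text
t: 20.22
ee_pos: [0.5829, 0.2806, 0.1705]
tool_rot: [[-0.705, 0.71, 0.001], [0.71, 0.705, 0.0], [-0.0, 0.001, -1.0]]
contact_force: [0.9, 0.2, 0.3]
width: 0.0855
grasp_force: 0.0
t: 21.05
ee_pos: [0.5422, 0.1694, 0.0885]
tool_rot: [[-0.705, 0.709, 0.002], [0.709, 0.705, 0.001], [-0.001, 0.002, -1.0]]
contact_force: [-0.0, 0.5, -0.3]
width: 0.0854
grasp_force: 0.0
t: 21.88
ee_pos: [0.5425, 0.169, 0.0401]
tool_rot: [[-0.705, 0.71, 0.003], [0.71, 0.705, 0.0], [-0.002, 0.002, -1.0]]
contact_force: [-0.6, -0.7, 6.5]
width: 0.0514
grasp_force: 63.7
```

```bash
python3 -m jog '{"steps":[0,0,0.005,0,0,0,0.5, 0,0,0.01,0,0,0,0.5, 0,0,0.015,0,0,0,0.5, 0,0,0.015,0,0,0,0.5, 0,0,0.01,0,0,0,0.5, 0,0,0.005,0,0,0,0.5, 0,0,0,0,0,0,0.5, 0,0,0,0,0,0,0.5, 0,0,0,0,0,0,0.5, 0,0,0,0,0,0,0.5]}'
python3 w.py
```

```text
t: 22.72
ee_pos: [0.5404, 0.1687, 0.0973]
tool_rot: [[-0.705, 0.71, -0.002], [0.71, 0.705, -0.0], [0.001, -0.002, -1.0]]
contact_force: [0.6, 0.3, -3.7]
width: 0.0506
grasp_force: 63.1
mean [-7.5000e-02  1.3800e-01 -3.7070e+00 -4.8831e+01  2.5970e+01  1.0000e-02
 -9.0000e-03 -8.0000e-03  1.0000e-03] sem [0.104 0.135 0.144 0.014 0.008 0.002 0.004 0.006 0.009] 23.5167 [0.54132778 0.16889341 0.09837393] 0.050910994824369823 63.106887163594365
```

can_b reads 3.7 N (0.38 kg) against 5.7 N, so can_a is heavier. I set can_b back on the tray and pick up can_a.

```bash
python3 -m jog '{"steps":[0,0,-0.015,0,0,0,0.5, 0,0,-0.015,0,0,0,0.5, 0,0,-0.012,0,0,0,0.5, 0,0,-0.008,0,0,0,0.5, 0,0,-0.004,0,0,0,0.5, 0,0,-0.003,0,0,0,0.5, 0,0,-0.002,0,0,0,0.5, 0,0,-0.001,0,0,0,0.5, 0,0,0,0,0,0,0.5, 0,0,0,0,0,0,0.5]}'
python3 -m jog '{"steps":[0,0,0,0,0,0,0.25, 0,0,0,0,0,0,0, 0,0,0,0,0,0,0, 0,0,0,0,0,0,0, 0,0,0.01,0,0,0,0, 0,0,0.02,0,0,0,0, 0,0,0.025,0,0,0,0, 0,0,0.025,0,0,0,0, 0,0,0.025,0,0,0,0, 0,0,0.025,0,0,0,0]}'
python3 -m jog '{"steps":[0.0083,0.0223,0,0,0,0,0, 0.0083,0.0223,0,0,0,0,0, 0.0083,0.0223,0,0,0,0,0, 0.0083,0.0223,0,0,0,0,0, 0.0083,0.0225,0,0,0,0,0, 0,0,0,0,0,0,0, 0,0,-0.02,0,0,0,0, 0,0,-0.02,0,0,0,0, 0,0,-0.02,0,0,0,0, 0,0,-0.02,0,0,0,0]}'
python3 -m jog '{"steps":[0,0,-0.02,0,0,0,0, 0,0,-0.02,0,0,0,0, 0,0,-0.01,0,0,0,0, 0,0,0,0,0,0,0, 0,0,0,0,0,0,0.5, 0,0,0,0,0,0,0.5, 0,0,0,0,0,0,0.5, 0,0,0,0,0,0,0.5, 0,0,0,0,0,0,0.5, 0,0,0,0,0,0,0.5]}'
```

```text
t: 24.35
ee_pos: [0.5414, 0.1689, 0.0401]
tool_rot: [[-0.705, 0.709, 0.001], [0.709, 0.705, 0.0], [-0.001, 0.001, -1.0]]
contact_force: [-4.9, -0.8, 5.4]
width: 0.051
grasp_force: 64.0
t: 25.18
ee_pos: [0.5413, 0.1689, 0.1704]
tool_rot: [[-0.705, 0.71, 0.001], [0.71, 0.705, 0.0], [-0.0, 0.001, -1.0]]
contact_force: [0.1, 0.4, -0.4]
width: 0.0852
grasp_force: 0.0
t: 26.02
ee_pos: [0.5829, 0.2803, 0.0883]
tool_rot: [[-0.705, 0.71, 0.001], [0.71, 0.705, 0.0], [-0.001, 0.001, -1.0]]
contact_force: [-0.1, -0.2, -0.2]
width: 0.0853
grasp_force: 0.0
t: 26.85
ee_pos: [0.584, 0.2806, 0.0405]
tool_rot: [[-0.705, 0.71, 0.003], [0.71, 0.705, 0.0], [-0.002, 0.002, -1.0]]
contact_force: [-1.2, -1.2, 6.5]
width: 0.0511
grasp_force: 63.8
```

```bash
python3 -m jog '{"steps":[0,0,0.005,0,0,0,0.5, 0,0,0.012,0,0,0,0.5, 0,0,0.02,0,0,0,0.5, 0,0,0.025,0,0,0,0.5, 0,0,0.025,0,0,0,0.5, 0,0,0.025,0,0,0,0.5, 0,0,0.025,0,0,0,0.5, 0,0,0.016,0,0,0,0.5, 0,0,0.008,0,0,0,0.5, 0,0,0,0,0,0,0.5]}'
python3 -m jog '{"steps":[0,-0.015,0,0,0,0,0.5, 0,-0.022,0,0,0,0,0.5, 0,-0.028,0,0,0,0,0.5, 0,-0.028,0,0,0,0,0.5, 0,-0.028,0,0,0,0,0.5, 0,-0.028,0,0,0,0,0.5, 0,-0.028,0,0,0,0,0.5, 0,-0.028,0,0,0,0,0.5, 0,-0.028,0,0,0,0,0.5, 0,-0.028,0,0,0,0,0.5]}'
python3 -m jog '{"steps":[0,-0.028,0,0,0,0,0.5, 0,-0.028,0,0,0,0,0.5, 0,-0.028,0,0,0,0,0.5, 0,-0.028,0,0,0,0,0.5, 0,-0.028,0,0,0,0,0.5, 0,-0.028,0,0,0,0,0.5, 0,-0.028,0,0,0,0,0.5, 0,-0.022,0,0,0,0,0.5, 0,-0.015,0,0,0,0,0.5, 0.0015,-0.0125,0,0,0,0,0.5]}'
python3 - <<'E'
from h import *
print(get_state()["ee_pos"])
E
```

```text
t: 27.68
ee_pos: [0.5837, 0.281, 0.2012]
tool_rot: [[-0.705, 0.709, 0.003], [0.709, 0.705, 0.001], [-0.001, 0.003, -1.0]]
contact_force: [1.5, 1.1, -5.8]
width: 0.0511
grasp_force: 64.0
t: 28.52
ee_pos: [0.5809, 0.0179, 0.1969]
tool_rot: [[-0.705, 0.71, -0.004], [0.71, 0.705, 0.0], [0.003, -0.003, -1.0]]
contact_force: [0.3, 0.8, -6.1]
width: 0.0513
grasp_force: 64.1
t: 29.35
ee_pos: [0.5827, -0.2271, 0.1974]
tool_rot: [[-0.704, 0.711, -0.003], [0.711, 0.704, 0.002], [0.004, -0.001, -1.0]]
contact_force: [0.5, 0.2, -5.6]
width: 0.051
grasp_force: 64.1
[ 0.58271717 -0.22709676  0.19738521]
```

```bash
python3 -m jog '{"steps":[0,0,-0.01,0,0,0,0.5, 0,0,-0.018,0,0,0,0.5, 0,0,-0.018,0,0,0,0.5, 0,0,-0.015,0,0,0,0.5, 0,0,-0.01,0,0,0,0.5, 0,0,-0.006,0,0,0,0.5, 0,0,-0.002,0,0,0,0.5, 0,0,0,0,0,0,0.5, 0,0,0,0,0,0,0.5, 0,0,0,0,0,0,0.5]}'
python3 -m jog '{"steps":[0,0,0,0,0,0,0.5, 0,0,0,0,0,0,0.5, 0,0,0,0,0,0,0.5, 0,0,0,0,0,0,0.5, 0,0,0,0,0,0,0.5, 0,0,0,0,0,0,0.5, 0,0,0,0,0,0,0.5, 0,0,0,0,0,0,0.5, 0,0,0,0,0,0,0.5, 0,0,0,0,0,0,0.5]}'
python3 - <<'E'
from h import *
S=get_image("scene"); cv2.imwrite("pics/s3.png",cv2.resize(S["image"][100:340,140:460,::-1],(800,600),interpolation=cv2.INTER_CUBIC))
P=pts(S); m=(np.hypot(P[...,0]-.5845,P[...,1]+.226)<.032)&(P[...,2]>.06)&(P[...,2]<.15)
p=P[m]; print("can lowest z",np.percentile(p[:,2],[1,3,10]).round(4))
m&=(P[...,2]>.095)&(P[...,2]<.11); p=P[m]; r,_,_,_=np.linalg.lstsq(np.c_[2*p[:,:2],np.ones(len(p))],(p[:,:2]**2).sum(1),rcond=None); print("axis",r[:2],"r",np.sqrt(r[2]+r[:2]@r[:2]),len(p))
print(get_state()["ee_pos"])
E
```

```text
t: 30.18
ee_pos: [0.5852, -0.2262, 0.1215]
tool_rot: [[-0.705, 0.709, 0.002], [0.709, 0.705, -0.001], [-0.002, 0.001, -1.0]]
contact_force: [-0.7, 0.3, -6.3]
width: 0.0515
grasp_force: 64.1
t: 31.02
ee_pos: [0.5843, -0.2259, 0.1203]
tool_rot: [[-0.705, 0.71, 0.0], [0.71, 0.705, 0.0], [0.0, 0.0, -1.0]]
contact_force: [-0.3, -1.0, -4.5]
width: 0.051
grasp_force: 64.1
can lowest z [0.0841 0.0863 0.091 ]
axis [ 0.5853832  -0.22248845] r 0.023898477002323636 92
[ 0.58429832 -0.22588553  0.12031603]
```

View pics/s3.png

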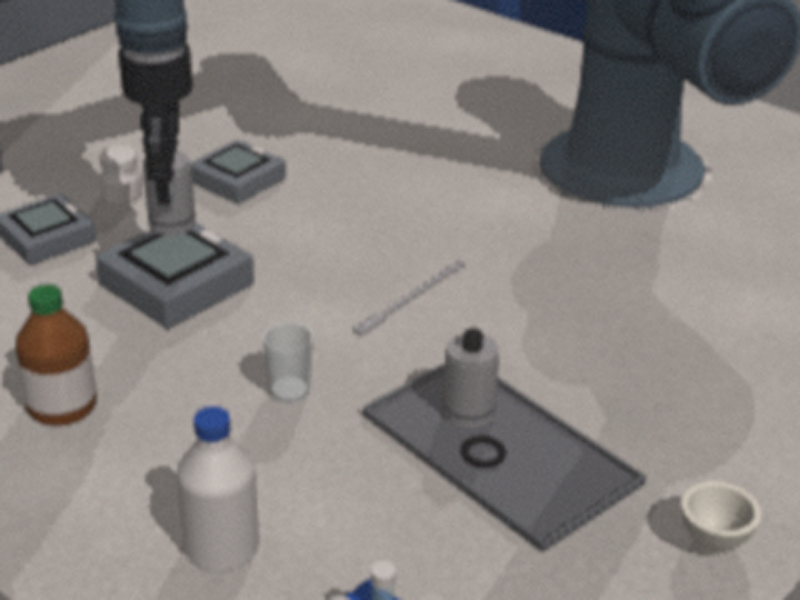

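The picture shows can_a held upright above the large reader (172,190), with its underside about 4 cm over the window. can_b stands closed on the tray (470,375), and the bystanders are in their places. I hand the job in.

```bash
python3 -c "from plant import close_job; print(close_job())"
```

```text
the job is handed in; nothing more can be done
None
```

The job is handed in: `lid_b` is seated on `can_b`, which stands on the tray, and the heavier `can_a` (about 0.58 kg against 0.38 kg) is held upright with its lid on, about 4 cm above the middle of the large reader's window.

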